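# Refill the laundry tablet dispenser

### The job

Refill the laundry tablet dispenser: first close its outlet by turning the dial fully anticlockwise to its stop, then pick up the tray and tip it over the hopper so that all five tablets end up inside. Finally stand the empty tray level on the middle of the grey silicone pad and let go, leaving the dial closed and everything else on the bench where it is.

Things in the scene. Friction and masses are not known exactly. Their poses are not given: they have to be found in the camera images.
- tray: turquoise scoop-like tray: floor 130 x 112 mm, 4 mm thick; side walls and rear wall 34 mm high, 4 mm thick. Origin: centre of the floor's underside; z up; -x is the open front, where a 12-degree ramp rises from x = -65 mm to the lip at -95. Behind the rear wall (x = 65) a 50 mm wide, 6 mm high tongue carries the grip plate. About 0.16 kg empty, 0.285 with tablets. Starts level on the bench
- tray_grip (a point): grip point in the navy plate behind the tray, 143 mm behind the tray's origin, 44 mm above its underside. Plate: 60 mm wide (tray y), 12 thick, 66 long; it leans 25 degrees, its top away from the tray: pinch it across its thickness from above, fingers along its slope. The point is 24 mm from the top edge, 42 from the foot. Axes as the tray's
- tray_lip (a point): middle of the tray's pouring lip, 95 mm in front of its origin, 10 mm above its underside; the lip is 112 mm wide over the walls
- dispenser: fixed tablet dispenser: ivory square hopper, 180 mm outside, 170 inside, turquoise rim 150 mm above the bench, grey floor inside sloping from 48 mm high at the rear to 18 at the front, on a white 12 mm base plate. Origin: under the hopper's centre at bench level; -x is the front (turquoise shutter and dish); at +y an ivory housing, 84 mm square, 100 high, carries the dial
- hopper_mouth (a point): centre of the hopper's open mouth, at rim height, 150 mm above the bench; axes as the dispenser's
- dial (a joint): angle of the outlet dial in rad: 0 = turned fully anticlockwise (seen from above), against the stop, shutter closed; grows clockwise to 1.5 = open
- dial_grip (a point): on the vertical axis of the navy dial atop the ivory housing, 155 mm to the +y side of the hopper's centre, 137 mm above the bench, 7 mm below the top of its bar grip. The point turns with the dial: the bar (46 mm long, 14 wide, 32 high) runs along its x and is pinched across its y; at joint 0 these axes are the dispenser's
- pad: hard dark grey silicone pad, fixed, 220 (x) x 180 (y) mm, 6 mm thick; origin: centre of its underside, on the other side of the dispenser from the tray
- tablet1: laundry tablet 1 of 5 in the tray: hard block 34 x 26 x 18 mm, white below and blue above, 25 g; origin: centre of its underside
- tablet2: laundry tablet 2 of 5 in the tray: hard block 34 x 26 x 18 mm, white below and blue above, 25 g; origin: centre of its underside
- tablet3: laundry tablet 3 of 5 in the tray: hard block 34 x 26 x 18 mm, white below and blue above, 25 g; origin: centre of its underside
- tablet4: laundry tablet 4 of 5 in the tray: hard block 34 x 26 x 18 mm, white below and blue above, 25 g; origin: centre of its underside
- tablet5: laundry tablet 5 of 5 in the tray: hard block 34 x 26 x 18 mm, white below and blue above, 25 g; origin: centre of its underside
- pail_lid: turquoise plastic pail lid lying flat, 180 mm across, 14 mm high; loose bystander; origin: centre of its underside
- soap_rest: round white ceramic soap rest with a yellow bar of soap, 110 mm across, 42 mm high; loose bystander; origin: centre of its underside
- peg1: aluminium peg standing upright, 20 mm across, 70 mm high; loose bystander; origin: centre of its underside
- peg2: a second aluminium peg like the first; loose bystander; origin: centre of its underside
- bottle: orange bottle, 64 mm across, 190 mm high; loose bystander; origin: centre of its underside
- mug: blue mug, 80 mm across, 95 mm high; loose bystander; origin: centre of its underside

How it is judged:
On the way, in this order (a step that is already met when the one before it is completed fails the run):
1. the outlet dial is turned fully anticlockwise to its stop (within 0.06 rad) (value of joint dial below 0.06 rad), for 0.2 s.
2. with the dial closed, the tray is tipped (over 0.3 rad from level) with its lip over the hopper mouth and above the rim (value of joint dial below 0.06 rad and angle between tray's own z axis and vertical above 0.3 rad and horizontal distance between tray_lip and hopper_mouth below 0.1 m and height (world z) of tray_lip above 0.14 m).
3. all five tablets are inside the hopper (x of tablet1 in the frame of dispenser between -0.088 and 0.088 m and y of tablet1 in the frame of dispenser between -0.088 and 0.088 m and height (world z) of each of tablet1, tablet2, tablet3, tablet4, tablet5 below 0.13 m and x of tablet2 in the frame of dispenser between -0.088 and 0.088 m and y of tablet2 in the frame of dispenser between -0.088 and 0.088 m and x of tablet3 in the frame of dispenser between -0.088 and 0.088 m and y of tablet3 in the frame of dispenser between -0.088 and 0.088 m and x of tablet4 in the frame of dispenser between -0.088 and 0.088 m and y of tablet4 in the frame of dispenser between -0.088 and 0.088 m and x of tablet5 in the frame of dispenser between -0.088 and 0.088 m and y of tablet5 in the frame of dispenser between -0.088 and 0.088 m and value of joint dial below 0.06 rad), for 0.2 s.
At the end, for the whole second after the job is handed in: All five tablets lie at rest inside the hopper below its rim, the dial is within 0.06 rad of its anticlockwise stop, and the tray stands at rest, level within 0.08 rad, on the pad, the centre of its floor within 50 mm of the pad's centre along each of the pad's sides (all of step 3 and linear speed of each of tablet1, tablet2, tablet3, tablet4, tablet5 below 0.03 m/s and x of tray in the frame of pad between -0.05 and 0.05 m and y of tray in the frame of pad between -0.05 and 0.05 m and angle between tray's own z axis and vertical below 0.08 rad and height (world z) of tray between 0.003 and 0.012 m and linear speed of tray below 0.02 m/s); the robot touches nothing.
It fails at once if a bystander (pail lid, soap rest, a peg, bottle or mug) is moved by more than 30 mm (distance of any of pail_lid, soap_rest, peg1, peg2, bottle, mug from where it was at the start of the episode above 0.03 m).
It also fails if it takes over 72 s, if anything falls off the work surface, if the arm or the gripper's body presses on something with over 40 N, if the wrist force passes 120 N, or if a joint passes its speed limit or range.

### The arm

A 7-joint arm with a two-finger parallel gripper is mounted at the origin on the work surface. World frame = base frame: x ahead of the robot, y to its left, z up, the work surface at z = 0. Lengths are in m, angles in rad, forces in N, time in s.
With the tool pointing down it reaches from about 0.35 to 0.9 m from the base axis. Payload 7.2 kg.
Tool frame: the origin (TCP) lies on the mounting face of the last link; the fingertips stand 173 mm ahead of it and the grasp point (between the pads) lies 155 mm ahead of it; z points along the fingers, y is the line along which they close (so a half turn about z gives the same grasp; the last joint's range is limited). The gripper opens to 85 mm and grips with 20 to 120 N. Pads are 22 mm wide; open, the fingers measure 114 mm over their backs; the gripper's body (76 mm by 85 mm) begins 54 mm behind the grasp point. The pads swing forward as they close: fully open they stand 13 mm farther back than shut.
Start: joints at [1.068, 0.411, -0.013, 1.596, 0.006, 1.134, -0.082], TCP at [0.263, -0.567, 0.405] pointing down, gripper open.
Joint ranges: [-2.95, 2.95], [-0.29, 1.99], [-1.47, 1.44], [0.14, 2.54], [-1.03, 4.17], [0.13, 1.85], [-2.86, 2.86]. Speed limits (rad/s): [2.39, 2.39, 3.01, 3.01, 3.14, 3.14, 3.14].

### API

Orientations are given as a unit quaternion [w, x, y, z].
In Python, from cell import monitor, imaging, manip gives the robot as it stands. The module is installed in compiled form; this text tells all that it offers.
- The arm moves only by the tool jog_arm, never from a script. Its argument "increments" is a list of rows, each a list of 3 entries, a list of its own where there are three numbers: the shift along the tool's x, y, z in cm, then the turn, a rotation vector about the tool's x, y, z in rad, then the closure in counts, from 0 (fully open) to 255 (shut). A call has 1 to 5 rows; each row shifts and turns the commanded pose from where the row before left it, along the tool's axes as they then stand; what a row does not reach is not made up. A row lasts 1/12 s, in which the tool goes at most 41.7 mm and 7.16 degrees, less where a joint would pass 70% of its speed; a pose out of reach is approached as far as the arm can. A call with a gripper value outside its range is refused whole. The fingers move at their own pace and stop on an object; "force" is the grip in N (left out, the last holds). Time passes only in rows, so rows that do not move let the fingers close. It gives the time, the measured TCP pose, the force, the opening and the grip force at its end, in the units of the state.
- monitor.read_state(): the state, without advancing time (a new reading comes with each control period).
- imaging.camera(name): name is "scene" or "top"; returns a dict with "color" (400x640x3 uint8, blue, green, red), "camera_matrix" (3x3 intrinsics, pixels), "pose" (4x4, takes a point from camera to world coordinates). Camera axes: x right, y down, z forward; pixel columns grow to the right and rows downward; lengths in m; the calibration is good to about 2 mm. A picture is of the moment at which its call begins. There is no depth.
- manip.job_done(): hands the job in; it is judged then, once.
The state is a dict: "time": time; "joint_positions": joint angles; "joint_vel": joint speeds; "tau": joint torques, N m; "tcp_pos": TCP position; "tcp_rot": TCP orientation; "wrist_force": force on the tool from outside, world axes, zero at the start; "wrist_torque": the same for the moment, N m; "opening": finger opening in m; "grasp_force": force on a finger pad.
Only numpy, scipy, OpenCV 4.12 (cv2) and the standard library are available. Lean on these libraries where they do the work, as an engineer would, in place of code of your own. Each camera call takes 0.05 s, during which the arm holds its last target. There are 200 camera calls.

## Working session

There is one attempt and no reset: what is moved stays moved. The work goes in short steps, Python scripts to look and compute and a tool call to move; the robot and the scene stay as the last step left them, time stands still between calls to the robot, and variables do not carry over. Pictures are saved under pics/ and viewed, at most 10 in all, crops included, and the job is handed in when it is done.

Besides the shell and the picture viewer there is one more tool, called after "Emit:" as name(argument=value, ...), one argument or row to a line, values as JSON. jog_arm: Moves the arm, as the interface text tells. Its arguments: {"type":"object","properties":{"increments":{"type":"array","items":{"type":"array"}},"force":{"type":"number"}},"required":["increments"]}

```bash
mkdir -p pics; cat > h.py <<'E'
import numpy as np, cv2
from cell import monitor, imaging, manip
from scipy.spatial.transform import Rotation as R
def snap(n,f=None):
    c=imaging.camera(n)
    if f: cv2.imwrite('pics/'+f,c['color'])
    return c
def ray(c,u,v,z):
    K=c['camera_matrix'];P=c['pose']
    d=P[:3,:3]@np.linalg.solve(K,[u,v,1.]);o=P[:3,3]
    return o+d*(z-o[2])/d[2]
def proj(c,p):
    P=c['pose'];q=c['camera_matrix']@(P[:3,:3].T@(np.array(p)-P[:3,3]));return q[:2]/q[2]
def tool():
    s=monitor.read_state();q=s['tcp_rot'];return np.array(s['tcp_pos']),R.from_quat([q[1],q[2],q[3],q[0]])
E
python3 - <<'E'
from h import *
for n in('top','scene'):
    c=snap(n,n+'1.png');print(n,c['pose'].round(3).tolist(),c['camera_matrix'].round(1).tolist())
p,r=tool();print(p,r.as_matrix().round(3),monitor.read_state())
E
```

```text
top [[0.018, -0.998, 0.057, 0.487], [-1.0, -0.018, -0.004, 0.018], [0.005, -0.057, -0.998, 1.51], [0.0, 0.0, 0.0, 1.0]] [[406.5, 0.0, 324.3], [0.0, 406.5, 205.0], [0.0, 0.0, 1.0]]
scene [[-0.682, 0.451, -0.575, 1.218], [0.731, 0.429, -0.531, 0.603], [0.007, -0.783, -0.622, 0.828], [0.0, 0.0, 0.0, 1.0]] [[362.8, 0.0, 316.8], [0.0, 362.8, 204.0], [0.0, 0.0, 1.0]]
[ 0.26318676 -0.56667508  0.40393324] [[ 0.907  0.421 -0.001]
 [ 0.421 -0.907  0.001]
 [-0.    -0.001 -1.   ]] {'time': 0.1, 'joint_positions': array([ 1.06778647,  0.41183439, -0.01273474,  1.59694714,  0.00559943,
        1.13430233, -0.08222998]), 'joint_vel': array([ 0.00138945, -0.00267892,  0.00026687, -0.00335914, -0.00128719,
       -0.00019776, -0.00080839]), 'tau': array([ 2.90001582e-03, -6.01829839e+01,  6.84139542e-01, -3.00089371e+01,
        1.39894662e-02,  6.35232136e-03,  8.58575777e-05]), 'tcp_pos': array([ 0.26318676, -0.56667508,  0.40393324]), 'tcp_rot': array([-6.99178502e-04,  9.76458634e-01,  2.15703516e-01, -2.02131618e-04]), 'wrist_force': array([-0.3279082 ,  1.03777155, -0.09134477]), 'wrist_torque': array([-0.04017257,  0.03309735, -0.02104424]), 'grasp_force': 0.0, 'opening': 0.08527246066653084}
```

View pics/top1.png

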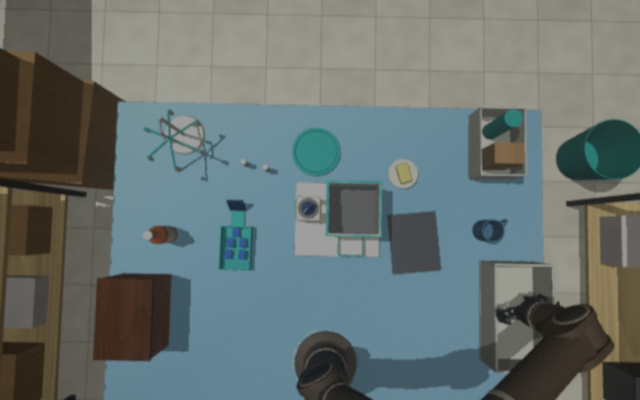

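View pics/scene1.png

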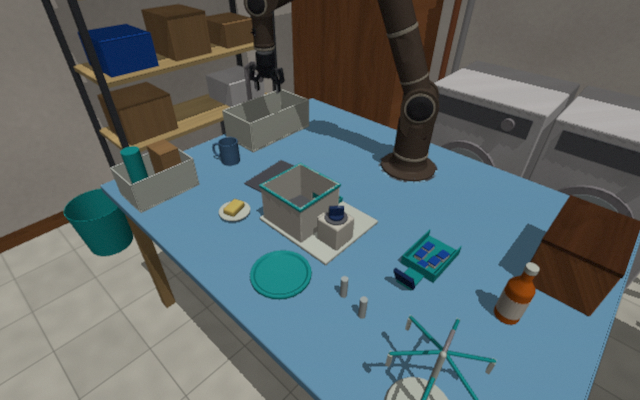

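The top view has the dispenser at (353,210), the dial at (309,208), the tray at (237,248) with its grip plate at (236,205), and the pad at (414,242). In the scene view, the dial's bar grip is at about (336,213).

```bash
python3 - <<'E'
from h import *
t=snap('top');s=snap('scene')
def blobs(c,lo,hi,roi,amin,z,name):
    hsv=cv2.cvtColor(c['color'],cv2.COLOR_BGR2HSV);m=cv2.inRange(hsv,lo,hi);k=np.zeros_like(m);x0,y0,x1,y1=roi;k[y0:y1,x0:x1]=255;m&=k
    for q in cv2.findContours(m,cv2.RETR_EXTERNAL,cv2.CHAIN_APPROX_NONE)[0]:
        if cv2.contourArea(q)<amin: continue
        b=cv2.boxPoints(cv2.minAreaRect(q));w=np.array([ray(c,*p,z)[:2] for p in b])
        print(name,cv2.contourArea(q),'ctr',w.mean(0).round(4),'corners',w.round(3).tolist(),'sides',np.linalg.norm(w[1]-w[0]).round(3),np.linalg.norm(w[2]-w[1]).round(3),'pxbox',b.round(1).tolist())
teal=((78,90,60),(95,255,255))
blobs(t,*teal,(320,175,390,245),100,.15,'rim')
blobs(t,*teal,(210,215,262,280),100,.02,'tray')
blobs(t,(0,0,30),(180,90,95),(386,205,450,280),400,.006,'pad')
hs=cv2.cvtColor(t['color'],cv2.COLOR_BGR2HSV)
print('pad hsv',hs[242,414],'plate',hs[205,236],'dial',hs[208,309],'tray',hs[265,237])
blobs(t,(108,60,15),(130,255,110),(222,195,252,217),20,.05,'plate')
blobs(t,(108,60,15),(130,255,110),(295,195,322,222),10,.13,'dial')
a=cv2.resize(t['color'][190:280,205:330],None,fx=5,fy=5,interpolation=cv2.INTER_CUBIC)
b=cv2.resize(s['color'][190:260,300:370],None,fx=5,fy=5,interpolation=cv2.INTER_CUBIC)
o=np.zeros((600,800,3),np.uint8);a=a[:, :450];o[:450,:450]=a;o[:350,450:800]=b
o[350:600,450:700]=cv2.resize(t['color'][184:234,285:335],None,fx=5,fy=5,interpolation=cv2.INTER_CUBIC)
cv2.imwrite('pics/z.png',cv2.convertScaleAbs(o,alpha=1.6))
E
```

```text
rim 232.5 ctr [ 0.5552 -0.0865] corners [[0.649, 0.009], [0.652, -0.179], [0.461, -0.181], [0.458, 0.006]] sides 0.188 0.191 pxbox [[326.0, 180.0], [382.0, 180.0], [382.0, 237.0], [326.0, 237.0]]
tray 1543.5 ctr [0.4306 0.3354] corners [[0.332, 0.397], [0.532, 0.394], [0.529, 0.274], [0.329, 0.277]] sides 0.2 0.121 pxbox [[217.5, 269.1000061035156], [219.89999389648438, 214.0], [252.89999389648438, 215.39999389648438], [250.5, 270.5]]
pad 2728.5 ctr [ 0.4449 -0.3161] corners [[0.546, -0.214], [0.567, -0.396], [0.344, -0.418], [0.323, -0.237]] sides 0.183 0.224 pxbox [[385.29998779296875, 213.5], [434.3999938964844, 208.6999969482422], [440.20001220703125, 269.29998779296875], [391.1000061035156, 274.1000061035156]]
pad hsv [103  23  76] plate [105 119  60] dial [109 122  69] tray [ 89 153 133]
dial 71.0 ctr [0.5563 0.0701] corners [[0.557, 0.099], [0.585, 0.072], [0.555, 0.041], [0.527, 0.068]] sides 0.038 0.043 pxbox [[299.0, 207.0], [307.0, 199.0], [316.0, 208.0], [308.0, 216.0]]
```

View pics/z.png

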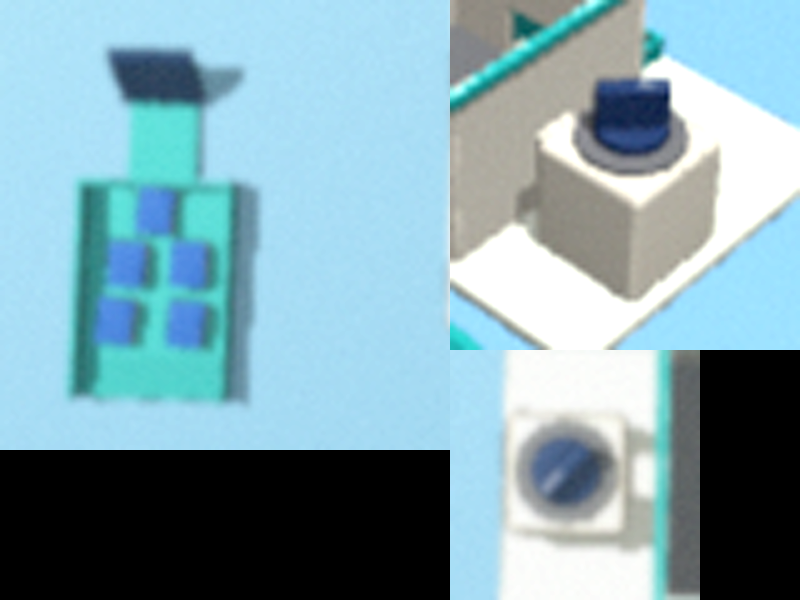

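The bar on the dial runs about 47° clockwise of the dispenser's x axis: its top edge is horizontal in the scene crop, from (597,80) to (670,80). So the dial joint is near 0.8. The tray is almost aligned with the world axes, and its five tablets sit towards the rear and middle.

```bash
python3 - <<'E'
from h import *
t=snap('top');s=snap('scene')
f=lambda c,u,v,z:ray(c,u,v,z).round(3)[:2]
T=lambda x,y:(205+x/5,190+y/5)
print('dial scene',f(s,336.6,206,.144),'dial top bar',f(t,285+(565-450)/5,184+(480-350)/5-.0,.144))
print('lip L,R',f(t,*T(70,397),.03),f(t,*T(225,400),.012),'rear R top',f(t,*T(235,183),.034),'rear L',f(t,*T(80,183),.034))
print('tongue',f(t,*T(165,140),.006),'plate foot',f(t,*T(163,101),.008),'plate top',f(t,*T(150,50),.066))
print('pegs',f(t,245,162,.07),f(t,265,168,.07),'soap',f(t,403,173,.02),'lid',f(t,316,151,.014))
# plate in scene: navy mask
h=cv2.cvtColor(s['color'],cv2.COLOR_BGR2HSV);m=cv2.inRange(h,(105,90,10),(130,255,110));m[:262]=0;m[292:]=0;m[:,:385]=0;m[:,425:]=0
ys,xs=np.where(m);print(len(xs),xs.min(),xs.max(),ys.min(),ys.max(),'plate mid',f(s,xs.mean(),ys.mean(),.036))
E
```

```text
dial scene [0.552 0.07 ] dial top bar [0.547 0.068]
lip L,R [0.332 0.389] [0.33 0.28] rear R top [0.488 0.273] rear L [0.486 0.385]
tongue [0.519 0.331] plate foot [0.548 0.333] plate top [0.581 0.331]
pegs [0.718 0.298] [0.697 0.227] soap [ 0.696 -0.276] lid [0.773 0.047]
190 394 414 268 289 plate mid [0.562 0.332]
```

Emit:
jog_arm(
  increments=[
    [[0,0,0],[0,0,-0.115],0],
    [[0,0,0],[0,0,-0.115],0],
    [[0,0,0],[0,0,-0.115],0],
    [[0,0,0],[0,0,-0.115],0],
    [[0,0,0],[0,0,-0.115],0],
  ],
  force=40,
)

```text
time: 0.72
tcp_pos: [0.2632, -0.5668, 0.4046]
tcp_rot: [-0.0, 0.874, 0.486, -0.0]
wrist_force: [-0.4, 0.4, 0.4]
opening: 0.0853
grasp_force: 0.0
```

Emit:
jog_arm(
  increments=[
    [[0,0,0],[0,0,-0.12],0],
    [[0,0,0],[0,0,-0.12],0],
    [[0,0,0],[0,0,-0.12],0],
    [[0,0,0],[0,0,-0.12],0],
    [[0,0,0],[0,0,-0.12],0],
  ],
)

```text
time: 1.13
tcp_pos: [0.2632, -0.5668, 0.4046]
tcp_rot: [-0.0, 0.691, 0.723, -0.0]
wrist_force: [-0.1, 0.1, -0.3]
opening: 0.0854
grasp_force: 0.0
```

Emit:
jog_arm(
  increments=[
    [[0,0,0],[0,0,-0.12],0],
    [[0,0,0],[0,0,-0.12],0],
    [[0,0,0],[0,0,-0.12],0],
    [[0,0,0],[0,0,-0.12],0],
    [[0,0,0],[0,0,-0.12],0],
  ],
)

```text
time: 1.55
tcp_pos: [0.2632, -0.5669, 0.4046]
tcp_rot: [-0.0, 0.447, 0.895, 0.0]
wrist_force: [-0.6, -0.0, 0.3]
opening: 0.0849
grasp_force: 0.0
```

Emit:
jog_arm(
  increments=[
    [[0,0,0],[0,0,-0.107],0],
    [[1.5,3.58,0],[0,0,0],0],
    [[1.5,3.58,0],[0,0,0],0],
    [[1.5,3.58,0],[0,0,0],0],
    [[1.5,3.58,0],[0,0,0],0],
  ],
)

```text
time: 1.97
tcp_pos: [0.3279, -0.4241, 0.4046]
tcp_rot: [0.0, 0.401, 0.916, 0.0]
wrist_force: [1.2, 0.1, 0.0]
opening: 0.0853
grasp_force: 0.0
```

Emit:
jog_arm(
  increments=[
    [[1.5,3.58,0],[0,0,0],0],
    [[1.5,3.58,0],[0,0,0],0],
    [[1.5,3.58,0],[0,0,0],0],
    [[1.5,3.58,0],[0,0,0],0],
    [[1.5,3.58,0],[0,0,0],0],
  ],
)

```text
time: 2.38
tcp_pos: [0.4085, -0.2472, 0.4049]
tcp_rot: [0.0, 0.401, 0.916, -0.0]
wrist_force: [0.7, -0.3, 0.5]
opening: 0.085
grasp_force: 0.0
```

Emit:
jog_arm(
  increments=[
    [[1.5,3.58,0],[0,0,0],0],
    [[1.5,3.58,0],[0,0,0],0],
    [[1.5,3.58,0],[0,0,0],0],
    [[1.5,3.58,0],[0,0,0],0],
    [[1.5,3.58,0],[0,0,0],0],
  ],
)

```text
time: 2.8
tcp_pos: [0.4892, -0.0707, 0.405]
tcp_rot: [0.0, 0.401, 0.916, -0.0]
wrist_force: [1.1, -0.2, 0.7]
opening: 0.0851
grasp_force: 0.0
```

Emit:
jog_arm(
  increments=[
    [[1.5,3.58,0],[0,0,0],0],
    [[1.5,3.58,0],[0,0,0],0],
    [[0,0,0],[0,0,0],0],
  ],
)

```text
time: 3.05
tcp_pos: [0.5226, 0.0061, 0.4054]
tcp_rot: [0.0, 0.396, 0.918, 0.003]
wrist_force: [-0.4, -0.2, 0.3]
opening: 0.0856
grasp_force: 0.0
```

Emit:
jog_arm(
  increments=[
    [[1.3,3.2,0],[0,0,0],0],
    [[1.3,3.2,0],[0,0,0],0],
    [[0,0,3],[0,0,0],0],
    [[0,0,3],[0,0,0],0],
    [[0,0,0],[0,0,0],0],
  ],
)

```text
time: 3.47
tcp_pos: [0.5487, 0.0603, 0.3398]
tcp_rot: [-0.003, 0.4, 0.916, -0.002]
wrist_force: [-0.8, 0.0, 0.2]
opening: 0.085
grasp_force: 0.0
```

```bash
python3 - <<'E'
from h import *
p,r=tool();print(p.round(4),r.as_matrix().round(3).tolist(),monitor.read_state()['joint_positions'].round(2))
E
```

```text
[0.5487 0.0603 0.3398] [[-0.68, 0.734, -0.008], [0.734, 0.68, -0.001], [0.005, -0.006, -1.0]] [ 0.33  0.45 -0.69  1.81  0.33  1.01  0.26]
```

Emit:
jog_arm(
  increments=[
    [[0.5,0.75,1.2],[0,0,0],0],
    [[0,0,1.8],[0,0,0],0],
    [[0,0,1.8],[0,0,0],0],
    [[0,0,0],[0,0,0],255],
    [[0,0,0],[0,0,0],255],
  ],
)

```text
time: 3.88
tcp_pos: [0.5526, 0.0689, 0.2973]
tcp_rot: [-0.0, 0.401, 0.916, -0.0]
wrist_force: [0.0, 0.2, 0.6]
opening: 0.064
grasp_force: 0.0
```

Emit:
jog_arm(
  increments=[
    [[0,0,0],[0,0,0],255],
    [[0,0,0],[0,0,0],255],
    [[0,0,0],[0,0,0],255],
    [[0,0,0],[0,0,0],255],
  ],
)

```text
time: 4.22
tcp_pos: [0.5542, 0.0702, 0.2985]
tcp_rot: [0.003, 0.401, 0.916, 0.002]
wrist_force: [6.7, 4.8, -3.0]
opening: 0.013
grasp_force: 44.7
```

Emit:
jog_arm(
  increments=[
    [[0,0,0],[0,0,-0.1],255],
    [[0,0,0],[0,0,-0.1],255],
    [[0,0,0],[0,0,-0.1],255],
    [[0,0,0],[0,0,-0.1],255],
    [[0,0,0],[0,0,-0.1],255],
  ],
)

```text
time: 4.63
tcp_pos: [0.5544, 0.0704, 0.2985]
tcp_rot: [0.003, 0.159, 0.987, 0.002]
wrist_force: [9.1, 3.2, -1.6]
opening: 0.0132
grasp_force: 44.6
```

Emit:
jog_arm(
  increments=[
    [[0,0,0],[0,0,-0.1],255],
    [[0,0,0],[0,0,-0.1],255],
    [[0,0,0],[0,0,-0.08],255],
    [[0,0,0],[0,0,-0.05],255],
    [[0,0,0],[0,0,0],255],
  ],
)

```text
time: 5.05
tcp_pos: [0.5545, 0.0705, 0.2985]
tcp_rot: [0.003, -0.004, 1.0, 0.002]
wrist_force: [8.4, 4.3, -1.2]
opening: 0.0127
grasp_force: 44.9
```

```bash
python3 - <<'E'
from h import *
p,r=tool();s=monitor.read_state();print(p.round(4),r.as_matrix().round(3).tolist(),s['joint_positions'].round(2),s['wrist_torque'].round(2),s['wrist_force'].round(1))
E
```

```text
[0.5545 0.0705 0.2985] [[-1.0, -0.008, 0.007], [-0.008, 1.0, 0.004], [-0.007, 0.004, -1.0]] [ 0.42  0.57 -0.86  1.83  0.51  0.98  0.92] [ 0.71 -1.7  -0.4 ] [ 8.4  4.3 -1.2]
```

Emit:
jog_arm(
  increments=[
    [[0,0,0],[0,0,-0.05],255],
    [[0,0,0],[0,0,-0.03],255],
    [[0,0,0],[0,0,0],255],
  ],
)

```text
time: 5.3
tcp_pos: [0.5547, 0.0704, 0.2985]
tcp_rot: [0.003, -0.042, 0.999, 0.002]
wrist_force: [7.0, 5.8, -1.3]
opening: 0.0129
grasp_force: 70.7
```

```bash
python3 - <<'E'
from h import *
p,r=tool();s=monitor.read_state();print(p.round(4),r.as_matrix().round(3).tolist(),s['joint_positions'].round(2),s['wrist_torque'].round(2),s['wrist_force'].round(1))
E
```

```text
[0.5547 0.0704 0.2985] [[-0.997, -0.083, 0.007], [-0.083, 0.997, 0.004], [-0.007, 0.004, -1.0]] [ 0.43  0.57 -0.88  1.83  0.53  0.98  0.98] [ 1.01 -1.63 -1.89] [ 7.   5.8 -1.3]
```

Emit:
jog_arm(
  increments=[
    [[0,0,0],[0,0,0],255],
    [[0,0,0],[0,0,0],120],
    [[0,0,0],[0,0,0],100],
    [[0,0,0],[0,0,0],100],
    [[0,0,-1],[0,0,0],100],
  ],
)

```text
time: 5.72
tcp_pos: [0.5518, 0.0689, 0.3055]
tcp_rot: [-0.002, -0.043, 0.999, -0.0]
wrist_force: [0.0, 0.1, -0.3]
opening: 0.0517
grasp_force: 0.0
```

Emit:
jog_arm(
  increments=[
    [[0,0,-2],[0,0,0],100],
    [[0,0,-3],[0,0,0],100],
    [[0,0,-3],[0,0,0],100],
    [[0,0,-3],[0,0,0],100],
    [[0,0,0],[0,0,0.12],100],
  ],
)

```text
time: 6.13
tcp_pos: [0.5533, 0.0706, 0.423]
tcp_rot: [0.004, 0.016, 1.0, 0.001]
wrist_force: [1.3, 1.3, -0.3]
opening: 0.0518
grasp_force: 0.0
```

Emit:
jog_arm(
  increments=[
    [[0,0,0],[0,0,0.12],100],
    [[0,0,0],[0,0,0.12],100],
    [[0,0,0],[0,0,0.12],100],
    [[0,0,0],[0,0,0.12],100],
    [[0,0,0],[0,0,0.12],100],
  ],
)

```text
time: 6.55
tcp_pos: [0.5522, 0.0695, 0.4175]
tcp_rot: [0.0, 0.315, 0.949, -0.0]
wrist_force: [-0.8, 0.7, 0.5]
opening: 0.052
grasp_force: 0.0
```

Emit:
jog_arm(
  increments=[
    [[0,0,0],[0,0,0.12],100],
    [[0,0,0],[0,0,0.12],100],
    [[0,0,0],[0,0,0.12],100],
    [[0,0,0],[0,0,0.12],100],
    [[0,0,0],[0,0,0.12],100],
  ],
)

```text
time: 6.97
tcp_pos: [0.5522, 0.0696, 0.4175]
tcp_rot: [0.0, 0.581, 0.814, 0.0]
wrist_force: [0.0, 0.4, -0.7]
opening: 0.0518
grasp_force: 0.0
```

```bash
python3 - <<'E'
from h import *
p,r=tool();s=monitor.read_state();print(p.round(4),r.as_matrix().round(3).tolist(),s['joint_positions'].round(2))
c=snap('top');cv2.imwrite('pics/d.png',cv2.convertScaleAbs(cv2.resize(c['color'][170:290,200:400],None,fx=4,fy=4,interpolation=cv2.INTER_CUBIC),alpha=1.6))
E
```

```text
[0.5522 0.0696 0.4175] [[-0.325, 0.946, 0.0], [0.946, 0.325, -0.0], [-0.0, 0.0, -1.0]] [ 0.31  0.36 -0.68  1.71  0.25  1.15 -0.1 ]
```

View pics/d.png

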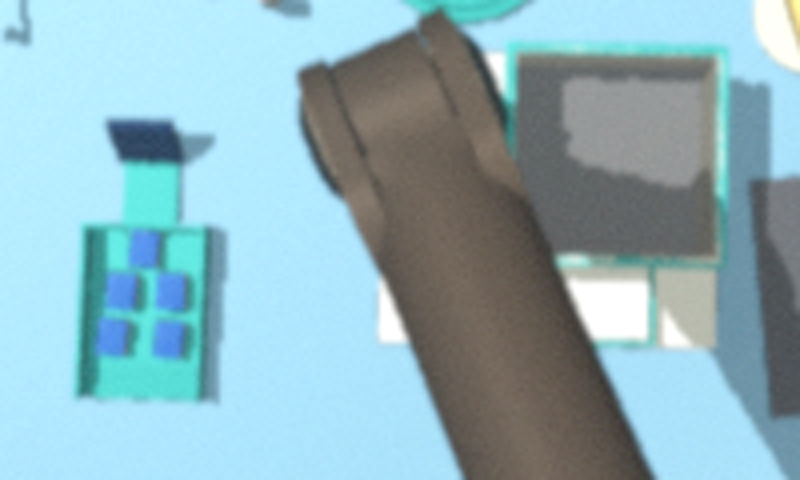

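Emit:
jog_arm(
  increments=[
    [[0,0,0],[0,0,0.117],100],
    [[0,0,0],[0,0,0.117],100],
    [[0,0,0],[0,0,0.117],100],
    [[3.2,1.6,0],[0,0,0],100],
    [[3.2,1.6,0],[0,0,0],100],
  ],
)

```text
time: 7.43
tcp_pos: [0.5858, 0.1316, 0.4176]
tcp_rot: [0.001, 0.713, 0.701, -0.0]
wrist_force: [1.5, 0.3, 0.5]
opening: 0.0518
grasp_force: 0.0
```

Emit:
jog_arm(
  increments=[
    [[3.2,1.6,0],[0,0,0],100],
    [[3.2,1.6,0],[0,0,0],100],
    [[3.2,1.6,0],[0,0,0],100],
    [[3.2,1.6,0],[0,0,0],100],
    [[3.2,1.6,0],[0,0,0],100],
  ],
)

```text
time: 7.85
tcp_pos: [0.6684, 0.2931, 0.4172]
tcp_rot: [-0.0, 0.711, 0.703, -0.0]
wrist_force: [-0.2, 0.0, 1.1]
opening: 0.0521
grasp_force: 0.0
```

Emit:
jog_arm(
  increments=[
    [[3.2,1.6,0],[0,0,0],100],
    [[0,0,0],[0.109,0,0],100],
    [[0,0,0],[0.109,0,0],100],
    [[0,0,0],[0.109,0,0],100],
    [[0,0,0],[0.109,0,0],100],
  ],
)

```text
time: 8.27
tcp_pos: [0.6843, 0.3235, 0.4176]
tcp_rot: [-0.156, 0.694, 0.686, -0.153]
wrist_force: [0.5, 0.4, -0.1]
opening: 0.0517
grasp_force: 0.0
```

```bash
cat > st.py <<'E'
from h import *
import sys
p,r=tool();s=monitor.read_state();print(s['time'],p.round(4),r.as_matrix().round(3).tolist(),s['joint_positions'].round(2),s['wrist_force'].round(1),s['opening'])
if len(sys.argv)>3:
    d=np.array([float(a) for a in sys.argv[1:4]])-p; print('tool delta cm',(r.inv().apply(d)*100).round(2))
E
python3 st.py .676 .329 .275
python3 - <<'E'
from h import *
t=snap('top');hs=cv2.resize(t['color'][184:234,285:335],None,fx=8,fy=8,interpolation=cv2.INTER_CUBIC)
s=snap('scene');b=cv2.resize(s['color'][190:240,310:360],None,fx=8,fy=8,interpolation=cv2.INTER_CUBIC)
cv2.imwrite('pics/e.png',cv2.convertScaleAbs(np.hstack([hs,b]),alpha=1.6))
E
```

```text
8.2667 [0.6843 0.3235 0.4176] [[0.011, 0.904, -0.427], [1.0, -0.009, 0.007], [0.002, -0.427, -0.904]] [-0.2   0.85 -0.6   0.93  0.16  1.8  -0.71] [ 0.5  0.4 -0.1] 0.0517342598183538
tool delta cm [ 0.5   5.34 13.25]
```

View pics/e.png

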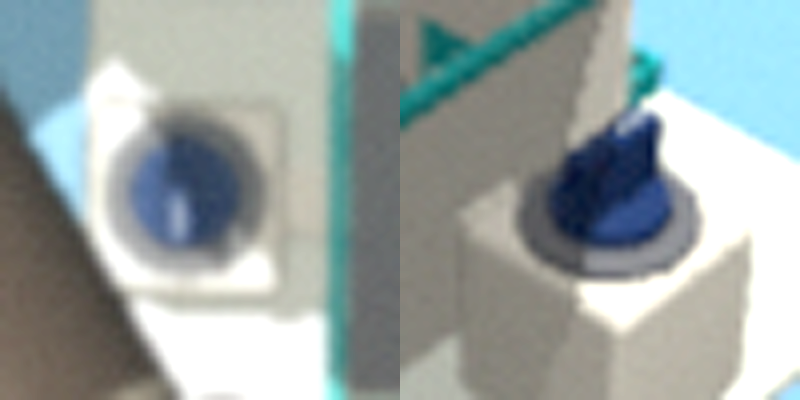

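The white highlight on the bar at (180,215) now runs along x, in line with the housing, so the dial is closed.

Emit:
jog_arm(
  increments=[
    [[0.1,1.3,3.3],[0,0,0],100],
    [[0.1,1.3,3.3],[0,0,0],100],
    [[0.1,1.3,3.3],[0,0,0],100],
    [[0.2,1.4,3.3],[0,0,0],100],
    [[0,0,0],[0,0,0],100],
  ],
)

```text
time: 8.78
tcp_pos: [0.6748, 0.3275, 0.2671]
tcp_rot: [-0.154, 0.694, 0.686, -0.155]
wrist_force: [-0.7, -0.6, -1.2]
opening: 0.052
grasp_force: 0.0
```

```bash
python3 st.py .6348 .330 .1872
```

```text
8.7833 [0.6748 0.3275 0.2671] [[0.011, 0.904, -0.427], [1.0, -0.012, 0.001], [-0.004, -0.427, -0.904]] [-0.19  0.95 -0.59  1.12  0.21  1.54 -0.7 ] [-0.7 -0.6 -1.2] 0.05199913264080256
tool delta cm [ 0.24 -0.21  8.94]
```

Emit:
jog_arm(
  increments=[
    [[0.1,-0.1,3],[0,0,0],100],
    [[0.1,-0.1,3],[0,0,0],100],
    [[0,0,2],[0,0,0],100],
    [[0,0,0.9],[0,0,0],100],
    [[0,0,0],[0,0,0],100],
  ],
  force=90,
)

```text
time: 9.2
tcp_pos: [0.6368, 0.3312, 0.195]
tcp_rot: [-0.154, 0.695, 0.686, -0.152]
wrist_force: [-0.6, -0.4, -0.3]
opening: 0.0519
grasp_force: 0.0
```

```bash
python3 st.py .6348 .330 .1872; python3 - <<'E'
from h import *
t=snap('top');a=cv2.resize(t['color'][185:285,190:290],None,fx=4,fy=4,interpolation=cv2.INTER_CUBIC)
s=snap('scene');b=cv2.resize(s['color'][215:315,375:475],None,fx=4,fy=4,interpolation=cv2.INTER_CUBIC)
cv2.imwrite('pics/f.png',cv2.convertScaleAbs(np.hstack([a,b]),alpha=1.6))
E
```

```text
9.2 [0.6368 0.3312 0.195 ] [[0.013, 0.906, -0.422], [1.0, -0.012, 0.006], [-0.0, -0.422, -0.907]] [-0.18  0.97 -0.59  1.27  0.22  1.37 -0.73] [-0.6 -0.4 -0.3] 0.05187996758379068
tool delta cm [-0.12  0.15  0.79]
```

View pics/f.png

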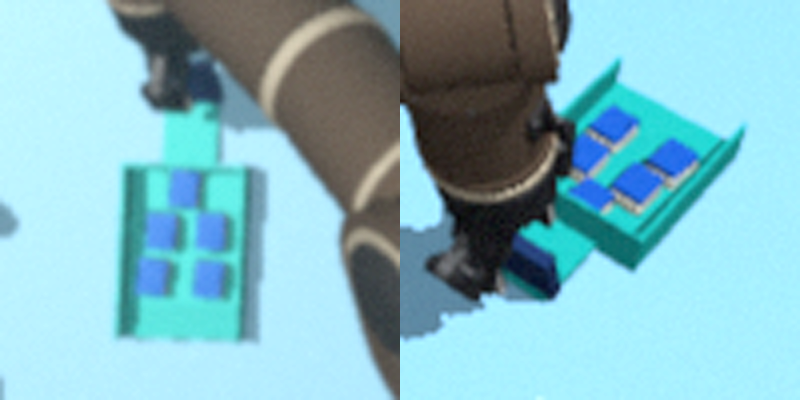

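```bash
python3 - <<'E'
from h import *
p,r=tool()
t=snap('top');s=snap('scene')
for n,o in(('grasp',[0,0,.155]),('far tip',[0,.033,.165]),('near tip',[0,-.033,.165])):
    w=p+r.apply(o);a=proj(t,w);b=proj(s,w);print(n,w.round(3),((a-[190,185])*4).round(),((b-[375,215])*4+[400,0]).round())
for q in([.568,.331,.044],[.5502,.301,.006],[.578,.301,.0657],[.578,.361,.0657]):print(q,((proj(t,q)-[190,185])*4).round(),((proj(s,q)-[375,215])*4+[400,0]).round())
E
```

```text
grasp [0.573 0.333 0.056] [180.  70.] [513. 243.]
far tip [0.599 0.332 0.034] [187.  43.] [486. 286.]
near tip [0.539 0.333 0.061] [177. 108.] [541. 211.]
[0.568, 0.331, 0.044] [184.  77.] [512. 249.]
[0.5502, 0.301, 0.006] [225.  99.] [482. 248.]
[0.578, 0.301, 0.0657] [213.  65.] [472. 214.]
[0.578, 0.361, 0.0657] [146.  63.] [547. 261.]
```

The plate sits between the fingers and the projected points match the picture, so I'll advance and close.

Emit:
jog_arm(
  increments=[
    [[-0.1,0.1,0.7],[0,0,0],100],
    [[0,0,0],[0,0,0],255],
    [[0,0,0],[0,0,0],255],
    [[0,0,0],[0,0,0],255],
    [[0,0,0],[0,0,0],255],
  ],
  force=90,
)

```text
time: 9.82
tcp_pos: [0.6353, 0.3303, 0.1885]
tcp_rot: [-0.154, 0.695, 0.685, -0.152]
wrist_force: [0.1, 0.2, -1.0]
opening: 0.011
grasp_force: 87.8
```

Emit:
jog_arm(
  increments=[
    [[0,0,0],[0,0,0],255],
    [[0,0,0],[0,0,0],255],
  ],
)

```text
time: 9.98
tcp_pos: [0.6353, 0.3303, 0.1884]
tcp_rot: [-0.154, 0.695, 0.685, -0.152]
wrist_force: [-0.5, 0.4, 2.5]
opening: 0.0112
grasp_force: 88.6
```

```bash
python3 st.py .6348 .330 .1872
```

```text
9.9833 [0.6353 0.3303 0.1884] [[0.015, 0.906, -0.422], [1.0, -0.013, 0.006], [0.0, -0.422, -0.906]] [-0.18  0.98 -0.59  1.28  0.22  1.36 -0.73] [-0.5  0.4  2.5] 0.011189953592615971
tool delta cm [-0.03  0.01  0.13]
```

Emit:
jog_arm(
  increments=[
    [[0,-0.4,-0.9],[0,0,0],255],
    [[0,-0.84,-1.81],[0,0,0],255],
    [[0,-0.84,-1.81],[0,0,0],255],
    [[0,-0.84,-1.81],[0,0,0],255],
    [[0,-0.84,-1.81],[0,0,0],255],
  ],
)

```text
time: 10.4
tcp_pos: [0.6357, 0.3301, 0.2787]
tcp_rot: [-0.154, 0.696, 0.685, -0.152]
wrist_force: [0.1, 0.1, -2.8]
opening: 0.0108
grasp_force: 88.0
```

Emit:
jog_arm(
  increments=[
    [[0,-0.84,-1.81],[0,0,0],255],
    [[0,-0.84,-1.81],[0,0,0],255],
    [[0,-0.84,-1.81],[0,0,0],255],
    [[0,0,0],[0,0,0],255],
    [[0,0,0],[0,0,0],255],
  ],
)

```text
time: 10.82
tcp_pos: [0.6358, 0.3304, 0.3386]
tcp_rot: [-0.153, 0.696, 0.685, -0.151]
wrist_force: [-0.3, -0.6, -2.4]
opening: 0.0111
grasp_force: 88.0
```

```bash
python3 st.py .6348 .330 .388; python3 - <<'E'
from h import *
t=snap('top');a=cv2.resize(t['color'][165:265,190:290],None,fx=4,fy=4,interpolation=cv2.INTER_CUBIC)
s=snap('scene');b=cv2.resize(s['color'][135:235,375:475],None,fx=4,fy=4,interpolation=cv2.INTER_CUBIC)
cv2.imwrite('pics/g.png',cv2.convertScaleAbs(np.hstack([a,b]),alpha=1.6))
E
```

```text
10.8167 [0.6358 0.3304 0.3386] [[0.015, 0.908, -0.42], [1.0, -0.013, 0.007], [0.001, -0.42, -0.908]] [-0.18  0.83 -0.62  1.19  0.16  1.58 -0.75] [-0.3 -0.6 -2.4] 0.011060063946061634
tool delta cm [-0.04 -2.16 -4.44]
```

View pics/g.png

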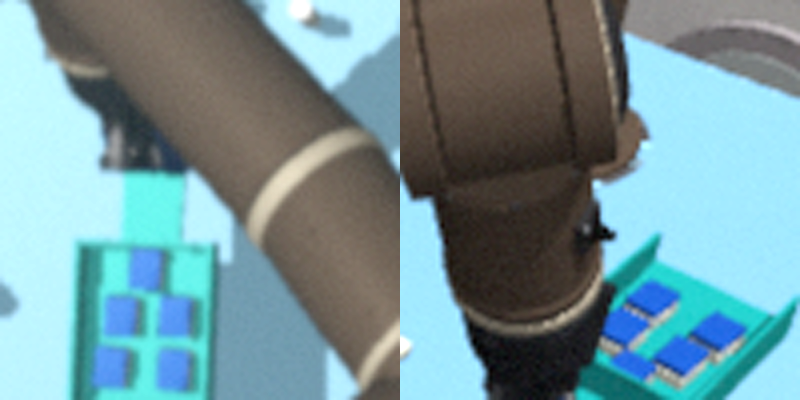

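Emit:
jog_arm(
  increments=[
    [[0,-0.6,-1.3],[0,0,0],255],
    [[0,-0.6,-1.3],[0,0,0],255],
    [[0,-0.6,-1.3],[0,0,0],255],
    [[0,0,0],[0,-0.015,-0.033],255],
    [[0,0,0],[0,-0.028,-0.06],255],
  ],
)

```text
time: 11.33
tcp_pos: [0.6361, 0.3304, 0.3837]
tcp_rot: [-0.146, 0.659, 0.72, -0.158]
wrist_force: [0.0, -0.6, -3.1]
opening: 0.0109
grasp_force: 88.1
```

Emit:
jog_arm(
  increments=[
    [[0,0,0],[0,-0.032,-0.07],255],
    [[0,0,0],[0,-0.032,-0.07],255],
    [[0,0,0],[0,-0.032,-0.07],255],
    [[0,0,0],[0,-0.032,-0.07],255],
    [[0,0,0],[0,-0.032,-0.07],255],
  ],
)

```text
time: 11.75
tcp_pos: [0.6358, 0.3305, 0.3822]
tcp_rot: [-0.114, 0.508, 0.834, -0.183]
wrist_force: [-0.3, -0.2, -2.1]
opening: 0.0108
grasp_force: 88.1
```

```bash
python3 st.py .669 .227 .379
```

```text
11.75 [0.6358 0.3305 0.3822] [[-0.458, 0.806, -0.375], [0.889, 0.417, -0.19], [0.004, -0.421, -0.907]] [-0.21  0.82 -0.68  1.11  0.34  1.77 -0.34] [-0.3 -0.2 -2.1] 0.010830629580020562
tool delta cm [-10.72  -1.51   1.01]
```

Emit:
jog_arm(
  increments=[
    [[0,0,0],[0,-0.032,-0.07],255],
    [[0,0,0],[0,-0.032,-0.07],255],
    [[0,0,0],[0,-0.032,-0.07],255],
    [[0,0,0],[0,-0.032,-0.07],255],
    [[0,0,0],[0,-0.032,-0.07],255],
  ],
)

```text
time: 12.17
tcp_pos: [0.6358, 0.3307, 0.3822]
tcp_rot: [-0.077, 0.339, 0.916, -0.2]
wrist_force: [0.2, 0.5, -1.6]
opening: 0.0111
grasp_force: 88.1
```

```bash
python3 st.py .669 .227 .379
```

```text
12.1667 [0.6358 0.3307 0.3822] [[-0.758, 0.59, -0.277], [0.652, 0.69, -0.314], [0.006, -0.419, -0.908]] [-0.23  0.82 -0.71  1.12  0.5   1.79 -0.01] [ 0.2  0.5 -1.6] 0.011135562645582443
tool delta cm [-9.28 -5.06  2.63]
```

Emit:
jog_arm(
  increments=[
    [[0,0,0],[0,-0.032,-0.07],255],
    [[0,0,0],[0,-0.032,-0.07],255],
    [[0,0,0],[0,-0.032,-0.07],255],
    [[0,0,0],[0,-0.03,-0.06],255],
    [[0,0,0],[0,-0.015,-0.03],255],
  ],
)

```text
time: 12.58
tcp_pos: [0.6356, 0.3309, 0.3822]
tcp_rot: [-0.042, 0.184, 0.96, -0.209]
wrist_force: [0.1, -1.0, -2.6]
opening: 0.0109
grasp_force: 88.1
```

```bash
python3 st.py .669 .227 .382; python3 - <<'E'
from h import *
p,r=tool();X=r.as_matrix();ty=X[:,0];tx=np.cross(ty,[0,0,1])
tx/=np.linalg.norm(tx);print('tray x',tx.round(3))
L=np.array([.555,-.087,0])+.03*tx;L[2]=.18
for f in(0,12,25,40,55,65):
    a=np.radians(30.2+f);w=L+.352*(np.cos(a)*tx+np.sin(a)*np.array([0,0,1]));print(f,w.round(3),np.hypot(*w[:2]).round(3))
E
```

```text
12.5833 [0.6356 0.3309 0.3822] [[-0.929, 0.335, -0.157], [0.37, 0.845, -0.386], [0.003, -0.417, -0.909]] [-0.23  0.81 -0.74  1.16  0.64  1.77  0.27] [ 0.1 -1.  -2.6] 0.010943678381376795
tool delta cm [-6.95 -7.65  3.51]
tray x [ 0.37   0.929 -0.   ]
0 [0.679 0.224 0.357] 0.714
12 [0.662 0.183 0.416] 0.687
25 [0.64  0.128 0.469] 0.653
40 [0.61  0.052 0.511] 0.612
55 [ 0.577 -0.032  0.531] 0.578
65 [ 0.554 -0.089  0.531] 0.561
```

Emit:
jog_arm(
  increments=[
    [[-0.7,-0.6,0.3],[0,0,0],255],
    [[-1.1,-1.0,0.7],[0,0,0],255],
    [[-1.2,-1.1,0.7],[0,0,0],255],
    [[-1.2,-1.0,0.7],[0,0,0],255],
    [[-1.2,-1.0,0.7],[0,0,0],255],
  ],
)

```text
time: 13.0
tcp_pos: [0.6665, 0.2552, 0.3718]
tcp_rot: [-0.042, 0.187, 0.959, -0.21]
wrist_force: [-0.4, -0.0, -1.8]
opening: 0.0109
grasp_force: 88.1
```

Emit:
jog_arm(
  increments=[
    [[-1.1,-1.0,0.7],[0,0,0],255],
    [[-0.9,-0.8,0.7],[0,0,0],255],
    [[-0.5,-0.4,0.5],[0,0,0],255],
    [[0,0,0],[0,0,0],255],
    [[0,0,0],[0,0,0],255],
  ],
)

```text
time: 13.42
tcp_pos: [0.6778, 0.223, 0.3634]
tcp_rot: [-0.043, 0.185, 0.959, -0.21]
wrist_force: [-0.9, -0.3, -3.5]
opening: 0.0108
grasp_force: 88.1
```

```bash
python3 st.py .679 .224 .362; python3 - <<'E'
from h import *
t=snap('top');a=t['color'][160:260,270:400]
s=snap('scene');b=s['color'][130:230,250:380]
o=cv2.resize(np.hstack([a,b]),None,fx=3,fy=3,interpolation=cv2.INTER_CUBIC)
cv2.imwrite('pics/i.png',cv2.convertScaleAbs(o,alpha=1.6))
E
```

```text
13.4167 [0.6778 0.223  0.3634] [[-0.928, 0.338, -0.16], [0.373, 0.843, -0.387], [0.004, -0.419, -0.908]] [-0.07  0.8  -0.72  1.22  0.68  1.7   0.4 ] [-0.9 -0.3 -3.5] 0.010817623377710339
tool delta cm [-0.07  0.18  0.07]
```

View pics/i.png

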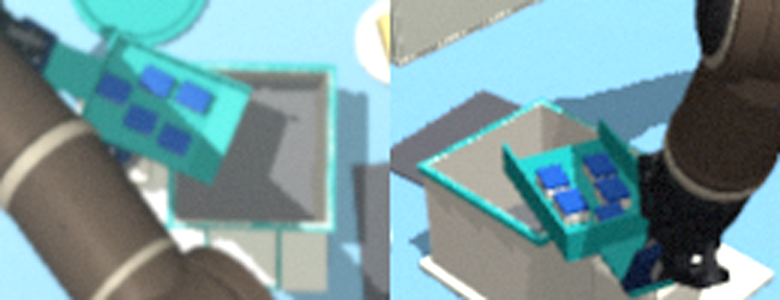

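The tray's lip, at about (230,138) in the left half, is over the hopper and all five tablets are still in the tray. Next I'll tip it about the lip.

Emit:
jog_arm(
  increments=[
    [[0,-0.9,-0.57],[-0.03,0,0],255],
    [[0,-1.78,-1.14],[-0.06,0,0],255],
    [[0,-1.78,-1.14],[-0.06,0,0],255],
    [[0,-1.78,-1.14],[-0.06,0,0],255],
    [[0,-1.78,-1.14],[-0.06,0,0],255],
  ],
)

```text
time: 13.93
tcp_pos: [0.655, 0.1688, 0.4398]
tcp_rot: [-0.016, 0.188, 0.979, -0.077]
wrist_force: [0.6, -0.6, -2.5]
opening: 0.0109
grasp_force: 88.0
```

Emit:
jog_arm(
  increments=[
    [[0,-1.78,-1.14],[-0.06,0,0],255],
    [[0,-1.78,-1.14],[-0.06,0,0],255],
    [[0,-1.78,-1.14],[-0.06,0,0],255],
    [[0,-1.78,-1.14],[-0.06,0,0],255],
    [[0,0,0],[0,0,0],255],
  ],
)

```text
time: 14.35
tcp_pos: [0.6305, 0.1016, 0.4918]
tcp_rot: [0.009, 0.192, 0.981, 0.04]
wrist_force: [1.0, 0.1, -2.8]
opening: 0.011
grasp_force: 88.4
```

```bash
cat > lip.py <<'E'
from h import *
p,r=tool();c,s=np.cos(np.radians(25)),np.sin(np.radians(25))
# tray axes in tool frame: y=x_tool
tx=r.apply([0,c,-s]);tz=r.apply([0,-s,-c]);lip=p-.3045*tx-.1775*tz
print('tilt',np.degrees(np.arccos(tz[2])).round(1),'lip',lip.round(3),'rel',(lip-[.555,-.087,.15]).round(3),'origin',(lip+.095*tx-.01*tz).round(3),'yaw',np.degrees(np.arctan2(tx[1],tx[0])).round(1))
E
python3 lip.py; python3 st.py
```

```text
tilt 29.6 lip [ 0.564 -0.062  0.187] rel [0.009 0.025 0.037] origin [0.597 0.019 0.225] yaw 67.9
14.35 [0.6305 0.1016 0.4918] [[-0.926, 0.376, 0.033], [0.378, 0.923, 0.074], [-0.002, 0.081, -0.997]] [ 0.4   0.53 -0.97  1.41  0.39  1.35  0.63] [ 1.   0.1 -2.8] 0.010996950775043637
```

Emit:
jog_arm(
  increments=[
    [[0,-1.78,-0.8],[-0.06,0,0],255],
    [[0,-1.78,-0.8],[-0.06,0,0],255],
    [[0,-1.78,-0.8],[-0.06,0,0],255],
    [[0,-1.78,-0.8],[-0.06,0,0],255],
    [[0,-1.78,-1.14],[-0.06,0,0],255],
  ],
)

```text
time: 14.77
tcp_pos: [0.5942, 0.0171, 0.5135]
tcp_rot: [0.034, 0.186, 0.964, 0.185]
wrist_force: [1.0, -0.3, -3.0]
opening: 0.011
grasp_force: 88.4
```

Emit:
jog_arm(
  increments=[
    [[0,-1.78,-1.14],[-0.06,0,0],255],
    [[0,-1.78,-1.14],[-0.06,0,0],255],
    [[0,-1.78,-1.14],[-0.06,0,0],255],
    [[0,0,0],[0,0,0],255],
    [[0,0,0],[0,0,0],255],
  ],
)

```text
time: 15.18
tcp_pos: [0.5715, -0.0435, 0.5212]
tcp_rot: [0.051, 0.184, 0.944, 0.27]
wrist_force: [-0.4, -0.2, -1.4]
opening: 0.0109
grasp_force: 88.7
```

```bash
python3 lip.py; python3 st.py; python3 - <<'E'
from h import *
t=snap('top');a=t['color'][160:260,270:400]
s=snap('scene');b=s['color'][130:230,250:380]
o=cv2.resize(np.hstack([a,b]),None,fx=3,fy=3,interpolation=cv2.INTER_CUBIC)
cv2.imwrite('pics/j.png',cv2.convertScaleAbs(o,alpha=1.6))
E
```

```text
tilt 56.9 lip [ 0.564 -0.059  0.169] rel [0.009 0.028 0.019] origin [ 0.587 -0.004  0.243] yaw 67.6
15.1833 [ 0.5715 -0.0435  0.5212] [[-0.927, 0.32, 0.195], [0.375, 0.786, 0.491], [0.004, 0.528, -0.849]] [ 1.04  0.49 -1.26  1.59 -0.02  1.1   1.07] [-0.4 -0.2 -1.4] 0.010893669932899148
```

View pics/j.png

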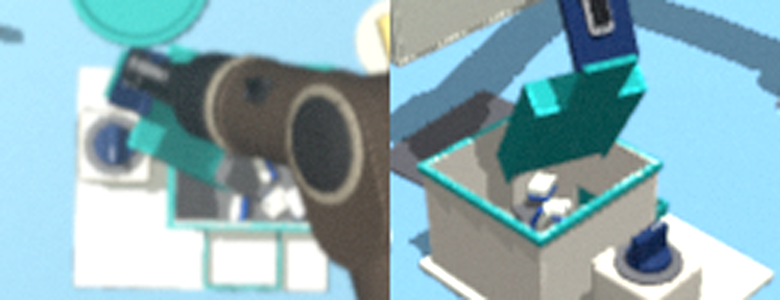

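The tablets are down in the hopper, and the wrist force has dropped by about 1.2 N, which is the weight of all five. Now I'll reverse the tilt and lift clear.

Emit:
jog_arm(
  increments=[
    [[0,1.72,1.2],[0.06,0,0],255],
    [[0,1.72,1.2],[0.06,0,0],255],
    [[0,1.72,1.1],[0.06,0,0],255],
    [[0,1.72,1.0],[0.06,0,0],255],
    [[0,1.72,0.9],[0.06,0,0],255],
  ],
)

```text
time: 15.7
tcp_pos: [0.6091, 0.0555, 0.5101]
tcp_rot: [0.023, 0.187, 0.974, 0.125]
wrist_force: [-0.5, 0.3, -1.7]
opening: 0.011
grasp_force: 88.6
```

Emit:
jog_arm(
  increments=[
    [[0,1.72,0.8],[0.06,0,0],255],
    [[0,1.72,0.8],[0.06,0,0],255],
    [[0,1.72,0.8],[0.06,0,0],255],
    [[0,1.72,0.8],[0.06,0,0],255],
    [[0,0,-1],[0,0,0],255],
  ],
)

```text
time: 16.12
tcp_pos: [0.6351, 0.127, 0.4969]
tcp_rot: [-0.002, 0.185, 0.983, 0.008]
wrist_force: [-1.9, 1.5, -1.5]
opening: 0.0109
grasp_force: 88.6
```

Emit:
jog_arm(
  increments=[
    [[0,0,-2],[0,0,0],255],
    [[0,0,-2],[0,0,0],255],
    [[0,0,0],[0,0,0],255],
  ],
)

```text
time: 16.37
tcp_pos: [0.6358, 0.1213, 0.5444]
tcp_rot: [0.003, 0.188, 0.982, 0.011]
wrist_force: [-0.4, -0.6, -0.7]
opening: 0.011
grasp_force: 88.7
```

```bash
python3 lip.py; python3 st.py; python3 - <<'E'
from h import *
t=snap('top');a=t['color'][160:260,290:420]
s=snap('scene');b=s['color'][130:230,250:380]
o=cv2.resize(np.hstack([a,b]),None,fx=3,fy=3,interpolation=cv2.INTER_CUBIC)
cv2.imwrite('pics/k.png',cv2.convertScaleAbs(o,alpha=1.6))
E
```

```text
tilt 26.3 lip [ 0.564 -0.059  0.25 ] rel [0.009 0.028 0.1  ] origin [0.598 0.024 0.283] yaw 68.3
16.3667 [0.6358 0.1213 0.5444] [[-0.929, 0.37, 0.01], [0.37, 0.929, 0.02], [-0.002, 0.023, -1.0]] [ 0.32  0.52 -0.94  1.29  0.4   1.51  0.62] [-0.4 -0.6 -0.7] 0.011014917624634865
```

View pics/k.png

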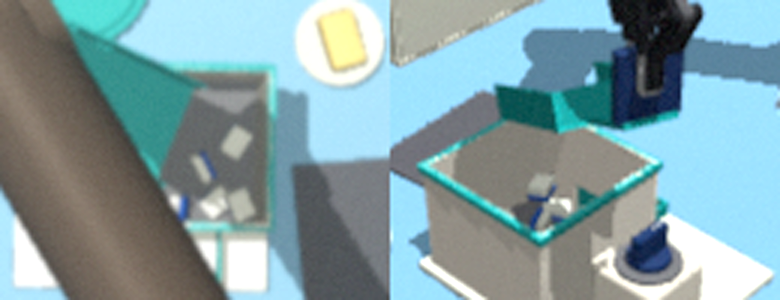

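All five tablets show inside the hopper, at (237,140), (203,165), (213,203), (242,205) and (178,205) in the left half. Next I'll take the tray over to the pad.

Emit:
jog_arm(
  increments=[
    [[0,0,0],[0,0,0.08],255],
    [[0,0,0],[0,0,0.12],255],
    [[0,0,0],[0,0,0.12],255],
    [[0,0,0],[0,0,0.12],255],
    [[0,0,0],[0,0,0.12],255],
  ],
)

```text
time: 16.88
tcp_pos: [0.636, 0.1187, 0.5384]
tcp_rot: [-0.003, 0.456, 0.89, 0.009]
wrist_force: [-0.2, 0.7, -1.5]
opening: 0.011
grasp_force: 88.7
```

Emit:
jog_arm(
  increments=[
    [[0,0,0],[0,0,0.12],255],
    [[0,0,0],[0,0,0.12],255],
    [[0,0,0],[0,0,0.12],255],
    [[0,0,0],[0,0,0.12],255],
    [[0,0,0],[0,0,0.12],255],
  ],
)

```text
time: 17.3
tcp_pos: [0.636, 0.1187, 0.5384]
tcp_rot: [-0.005, 0.699, 0.715, 0.007]
wrist_force: [-0.2, 0.9, -0.8]
opening: 0.0111
grasp_force: 88.7
```

Emit:
jog_arm(
  increments=[
    [[0,0,0],[0,0,0.12],255],
    [[-2,0.2,0],[0,0,0],255],
    [[-3,0.3,0],[0,0,0],255],
    [[-3,0.3,0],[0,0,0],255],
    [[-3,0.3,0],[0,0,0],255],
  ],
)

```text
time: 17.72
tcp_pos: [0.6368, 0.0074, 0.5364]
tcp_rot: [-0.005, 0.738, 0.675, 0.007]
wrist_force: [0.5, 0.4, -1.3]
opening: 0.0111
grasp_force: 88.7
```

```bash
python3 lip.py; python3 st.py .644 -.334 .5
```

```text
tilt 25.1 lip [0.438 0.03  0.247] rel [-0.117  0.117  0.097] origin [0.527 0.022 0.278] yaw -5.6
17.7167 [0.6368 0.0074 0.5364] [[0.09, 0.996, 0.003], [0.996, -0.09, 0.018], [0.018, 0.001, -1.0]] [ 0.35  0.43 -0.65  1.33  0.24  1.45 -0.37] [ 0.5  0.4 -1.3] 0.011148734628361624
tool delta cm [-33.99   3.77   3.05]
```

Emit:
jog_arm(
  increments=[
    [[-3.4,0.38,0],[0,0,0],255],
    [[-3.4,0.38,0],[0,0,0],255],
    [[-3.4,0.38,0],[0,0,0],255],
    [[-3.4,0.38,0],[0,0,0],255],
    [[-3.4,0.38,0],[0,0,0],255],
  ],
)

```text
time: 18.13
tcp_pos: [0.6402, -0.1644, 0.5335]
tcp_rot: [-0.006, 0.738, 0.674, 0.007]
wrist_force: [1.1, -0.9, -1.1]
opening: 0.0108
grasp_force: 88.7
```

Emit:
jog_arm(
  increments=[
    [[-3.4,0.38,0],[0,0,0],255],
    [[-3.4,0.38,0],[0,0,0],255],
    [[-3.4,0.38,0],[0,0,0],255],
    [[-3.4,0.38,0],[0,0,0],255],
    [[-3.4,0.38,0],[0,0,0],255],
  ],
)

```text
time: 18.55
tcp_pos: [0.6438, -0.3354, 0.5303]
tcp_rot: [-0.006, 0.738, 0.674, 0.007]
wrist_force: [-0.4, -0.7, -0.5]
opening: 0.0109
grasp_force: 88.7
```

Emit:
jog_arm(
  increments=[
    [[0,0,2],[0,0,0],255],
    [[0,0,2.5],[0,0,0],255],
    [[0,0,2.5],[0,0,0],255],
    [[0,0,2.5],[0,0,0],255],
    [[0,0,0],[0,0,0],255],
  ],
)

```text
time: 18.97
tcp_pos: [0.6432, -0.332, 0.4293]
tcp_rot: [-0.01, 0.738, 0.674, 0.005]
wrist_force: [-1.1, 0.1, -2.3]
opening: 0.0113
grasp_force: 88.7
```

```bash
python3 lip.py; python3 st.py .644 -.334 .36
```

```text
tilt 24.6 lip [ 0.442 -0.308  0.141] rel [-0.113 -0.221 -0.009] origin [ 0.532 -0.316  0.172] yaw -5.8
18.9667 [ 0.6432 -0.332   0.4293] [[0.091, 0.996, -0.005], [0.996, -0.09, 0.022], [0.021, -0.007, -1.0]] [ 0.73  0.63 -0.54  1.25  0.3   1.35  0.11] [-1.1  0.1 -2.3] 0.011325954288629272
tool delta cm [-0.34  0.14  6.92]
```

Emit:
jog_arm(
  increments=[
    [[0,0,2],[0,-0.02,0],255],
    [[0,0,2.5],[0,0,0],255],
    [[0,0,0],[0.072,0,0],255],
    [[0,0,0],[0.072,0,0],255],
    [[0,0,0],[0.072,0,0],255],
  ],
)

```text
time: 19.38
tcp_pos: [0.6445, -0.3319, 0.3922]
tcp_rot: [-0.079, 0.734, 0.67, -0.074]
wrist_force: [0.1, 0.5, -0.5]
opening: 0.0118
grasp_force: 88.8
```

Emit:
jog_arm(
  increments=[
    [[0,0,0],[0.072,0,0],255],
    [[0,0,0],[0.072,0,0],255],
    [[0,0,0],[0.071,0,0],255],
    [[0,0,0],[0,0,0],255],
    [[0,0,0],[0,0,0],255],
  ],
)

```text
time: 19.8
tcp_pos: [0.6453, -0.3315, 0.3913]
tcp_rot: [-0.156, 0.722, 0.659, -0.143]
wrist_force: [0.9, -0.5, -0.7]
opening: 0.0109
grasp_force: 88.9
```

```bash
python3 lip.py; python3 st.py .644 -.334 .215; python3 - <<'E'
from h import *
# tray on image: teal mask near pad, at approx underside height
t=snap('top');p,r=tool()
h=cv2.cvtColor(t['color'],cv2.COLOR_BGR2HSV);m=cv2.inRange(h,(78,90,60),(95,255,255));m[:205]=0;m[:,:385]=0;m[:,470:]=0;m[290:]=0
q=max(cv2.findContours(m,cv2.RETR_EXTERNAL,cv2.CHAIN_APPROX_NONE)[0],key=cv2.contourArea)
zb=p[2]-.1875
b=cv2.boxPoints(cv2.minAreaRect(q));print(cv2.contourArea(q),[ray(t,*x,zb+.02)[:2].round(3).tolist() for x in b],'zb',zb)
E
```

```text
tilt 0.6 lip [ 0.344 -0.304  0.211] rel [-0.211 -0.217  0.061] origin [ 0.439 -0.313  0.202] yaw -5.2
19.8 [ 0.6453 -0.3315  0.3913] [[0.091, 0.907, -0.412], [0.996, -0.083, 0.036], [-0.001, -0.413, -0.911]] [ 0.6   0.78 -0.45  1.1   0.36  1.76  0.1 ] [ 0.9 -0.5 -0.7] 0.010925093477997874
tool delta cm [-0.24  7.19 16.1 ]
1868.5 [[0.348, -0.243], [0.566, -0.263], [0.557, -0.369], [0.34, -0.348]] zb 0.20411968431103367
```

Emit:
jog_arm(
  increments=[
    [[0,0.8,1.8],[0.01,0,0],255],
    [[0,1.24,2.73],[0,0,0],255],
    [[0,1.24,2.73],[0,0,0],255],
    [[0,1.24,2.73],[0,0,0],255],
    [[0,1.24,2.73],[0,0,0],255],
  ],
)

```text
time: 20.27
tcp_pos: [0.6423, -0.3324, 0.2503]
tcp_rot: [-0.159, 0.721, 0.658, -0.147]
wrist_force: [-0.0, 0.1, -0.8]
opening: 0.0108
grasp_force: 88.8
```

Emit:
jog_arm(
  increments=[
    [[0,0.83,1.82],[0,0,0],255],
    [[0,0.62,1.37],[0,0,0],255],
    [[0,0,0],[0,0,0],255],
    [[0,0,0],[0,0,0],255],
  ],
)

```text
time: 20.6
tcp_pos: [0.6422, -0.3323, 0.2164]
tcp_rot: [-0.16, 0.721, 0.658, -0.147]
wrist_force: [-0.6, 0.2, -1.0]
opening: 0.0107
grasp_force: 88.9
```

```bash
python3 lip.py; python3 st.py .645 -.332 .1945
```

```text
tilt 0.2 lip [ 0.339 -0.305  0.04 ] rel [-0.216 -0.218 -0.11 ] origin [ 0.433 -0.313  0.029] yaw -5.3
20.6 [ 0.6422 -0.3323  0.2164] [[0.092, 0.901, -0.423], [0.996, -0.084, 0.038], [-0.001, -0.425, -0.905]] [ 0.61  0.92 -0.43  1.24  0.41  1.5   0.04] [-0.6  0.2 -1. ] 0.01074687723746554
tool delta cm [0.06 1.18 1.87]
```

Emit:
jog_arm(
  increments=[
    [[0,0.34,0.72],[0,0,0],255],
    [[0,0.25,0.54],[0,0,0],255],
    [[0,0.13,0.27],[0,0,0],255],
    [[0,0,0],[0,0,0],255],
  ],
)

```text
time: 20.93
tcp_pos: [0.6424, -0.3322, 0.1994]
tcp_rot: [-0.16, 0.721, 0.658, -0.147]
wrist_force: [-0.3, 1.2, -2.0]
opening: 0.011
grasp_force: 88.8
```

Emit:
jog_arm(
  increments=[
    [[0,0.08,0.18],[0,0,0],255],
    [[0,0.08,0.18],[0,0,0],255],
    [[0,0,0],[0,0,0],255],
  ],
)

```text
time: 21.18
tcp_pos: [0.6424, -0.3321, 0.1956]
tcp_rot: [-0.16, 0.721, 0.658, -0.147]
wrist_force: [0.5, 0.3, -1.7]
opening: 0.011
grasp_force: 88.8
```

```bash
python3 lip.py; python3 st.py .645 -.332 .1945
```

```text
tilt 0.2 lip [ 0.339 -0.305  0.019] rel [-0.216 -0.218 -0.131] origin [ 0.433 -0.313  0.009] yaw -5.2
21.1833 [ 0.6424 -0.3321  0.1956] [[0.091, 0.901, -0.423], [0.996, -0.083, 0.037], [-0.002, -0.425, -0.905]] [ 0.61  0.95 -0.43  1.25  0.42  1.47  0.03] [ 0.5  0.3 -1.7] 0.011035441665569228
tool delta cm [ 0.04  0.28 -0.02]
```

Emit:
jog_arm(
  increments=[
    [[0,0.05,0.1],[0,0,0],255],
    [[0,0,0],[0,0,0],255],
  ],
)

```text
time: 21.35
tcp_pos: [0.6424, -0.3322, 0.1946]
tcp_rot: [-0.16, 0.721, 0.658, -0.147]
wrist_force: [0.4, 0.1, -1.4]
opening: 0.011
grasp_force: 88.8
```

Emit:
jog_arm(
  increments=[
    [[0,0.05,0.1],[0,0,0],255],
    [[0,0,0],[0,0,0],255],
  ],
)

```text
time: 21.52
tcp_pos: [0.6426, -0.3322, 0.1942]
tcp_rot: [-0.16, 0.721, 0.658, -0.147]
wrist_force: [0.1, -0.1, 3.4]
opening: 0.011
grasp_force: 89.4
```

Contact with the pad. I'll release to a part opening, then withdraw along the plate's slope.

Emit:
jog_arm(
  increments=[
    [[0,0,0],[0,0,0],190],
    [[0,0,0],[0,0,0],150],
    [[0,0,0],[0,0,0],125],
    [[0,0,0],[0,0,0],125],
    [[0,0,-1],[0,0,0],125],
  ],
  force=40,
)

```text
time: 21.93
tcp_pos: [0.6457, -0.3326, 0.2009]
tcp_rot: [-0.162, 0.721, 0.658, -0.148]
wrist_force: [0.2, -0.7, -1.2]
opening: 0.0429
grasp_force: 0.0
```

Emit:
jog_arm(
  increments=[
    [[0,0,-2],[0,0,0],125],
    [[0,0,-3],[0,0,0],125],
    [[0,0,-3],[0,0,0],125],
    [[0,0,-3],[0,0,0],125],
    [[0,0,0],[0,0,0],125],
  ],
)

```text
time: 22.35
tcp_pos: [0.696, -0.3362, 0.3095]
tcp_rot: [-0.156, 0.722, 0.658, -0.145]
wrist_force: [1.4, 0.2, 1.2]
opening: 0.0435
grasp_force: 0.0
```

```bash
python3 st.py; python3 - <<'E'
from h import *
t=snap('top');s=snap('scene')
h=cv2.cvtColor(t['color'],cv2.COLOR_BGR2HSV);m=cv2.inRange(h,(78,90,60),(95,255,255));m[:205]=0;m[:,:385]=0;m[:,470:]=0;m[290:]=0
q=max(cv2.findContours(m,cv2.RETR_EXTERNAL,cv2.CHAIN_APPROX_NONE)[0],key=cv2.contourArea)
b=cv2.boxPoints(cv2.minAreaRect(q));print('tray',[ray(t,*x,.02)[:2].round(3).tolist() for x in b])
# hopper: tablets blue/white blobs inside
def cnt(c,n,lo,hi,roi):
    h=cv2.cvtColor(c['color'],cv2.COLOR_BGR2HSV);m=cv2.inRange(h,lo,hi);x0,y0,x1,y1=roi;k=cv2.connectedComponentsWithStats(m[y0:y1,x0:x1])
    print(n,[(a[4],(d+[x0,y0]).round().tolist()) for a,d in zip(k[2][1:],k[3][1:]) if a[4]>4])
roi=(329,184,379,234)
cnt(t,'white',(0,0,105),(180,60,255),roi);cnt(t,'blue',(108,120,60),(125,255,255),roi)
cnt(t,'navy dial',(105,90,15),(125,255,110),(295,195,322,222))
cnt(t,'soap',(18,100,80),(35,255,255),(385,155,425,190))
E
```

```text
22.35 [ 0.696  -0.3362  0.3095] [[0.091, 0.905, -0.415], [0.996, -0.084, 0.035], [-0.003, -0.416, -0.909]] [ 0.55  0.92 -0.43  1.    0.39  1.71  0.08] [1.4 0.2 1.2] 0.04347495819129221
tray [[0.342, -0.246], [0.561, -0.265], [0.551, -0.388], [0.333, -0.368]]
white [(np.int32(91), [368.0, 207.0]), (np.int32(47), [356.0, 216.0]), (np.int32(19), [378.0, 225.0]), (np.int32(186), [365.0, 228.0]), (np.int32(56), [344.0, 230.0])]
blue [(np.int32(7), [360.0, 215.0]), (np.int32(8), [351.0, 229.0])]
navy dial [(np.int32(104), [308.0, 207.0])]
soap []
```

```bash
python3 -c "
from cell import manip;print(manip.job_done())"
```

```text
the job is handed in; nothing more can be done
None
```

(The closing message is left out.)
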